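Press the rocker catch and open the mini cabinet

ROBOT

A 7-joint arm with a two-finger parallel gripper is mounted at the origin on the work surface. World frame = base frame: x ahead of the robot, y to its left, z up, the work surface at z = 0. Lengths are in m, angles in rad, forces in N, time in s.
With the tool pointing down it reaches from about 0.4 to 0.875 m from the base axis. Payload 19.3 kg.
Tool frame: the origin (TCP) lies on the centre line of the jaws, within the pads' length; the fingertips stand 14 mm ahead of it and the grasp point (between the pads) lies 5 mm behind it; z points along the fingers, y is the line along which they close (so a half turn about z gives the same grasp; the last joint's range is limited). The gripper opens to 85 mm and grips with 20 to 120 N. Pads are 22 mm wide; open, the fingers measure 114 mm over their backs; the gripper's body (76 mm by 85 mm) begins 54 mm behind the grasp point. The pads swing forward as they close: fully open they stand 13 mm farther back than shut.
Start: joints at [-1.178, 0.521, -0.036, 1.599, 0.021, 1.021, -0.113], TCP at [0.279, 0.559, 0.245] pointing down, gripper open.
Joint ranges: [-2.91, 2.91], [-0.3, 2.13], [-1.5, 1.42], [0.17, 2.43], [-1.26, 4.41], [0.16, 1.93], [-2.52, 2.52]. Speed limits (rad/s): [1.89, 1.89, 2.39, 2.39, 3.01, 3.01, 3.01].

INTERFACE

Orientations are given as a rotation vector (axis times angle).
In Python, from rig import manip, grab_frame, calibration, close_job gives the robot as it stands.
- The arm moves only by the shell command python3 -m inch 'ROWS' [OPENING] [FORCE]. ROWS is a JSON object of lists of equal length, an entry for each row: "linear": the shift along the world's x, y, z in units of 0.15 m (1.0 is 0.15 m), a list of three; "dr": the turn, a rotation vector about the world's x, y, z in units of 90 degrees (1.0 is 90 degrees), a list of three. A call has 1 to 8 rows; each row is the pose to reach, as a shift and turn from the pose commanded when the call began; what a row does not reach only later rows make up. A row lasts 1/10 s, in which the tool goes at most 50 mm and 8.59 degrees, less where a joint would pass 70% of its speed; a pose out of reach is approached as far as the arm can. A call with a number of a shift or a turn outside -1 to 1 is refused whole. A call with a gripper value outside its range is refused whole. OPENING is the opening in per cent of the stroke, from 0 (shut) to 100 (fully open), set as the call begins (- or left out, the last holds). The fingers move at their own pace and stop on an object; FORCE is the grip in N (left out, the last holds). Time passes only in rows, so rows that repeat a pose let the fingers close. It gives the time, the measured TCP pose, the force, the opening and the grip force at its end, in the units of the state.
- manip.observe(): the state, without advancing time (a new reading comes with each control period).
- grab_frame(name): name is "scene" or "side" or "wrist"; returns (picture, depth): 400x640x3 uint8, red, green, blue; 400x640 float32, m along the optical axis (not along the pixel's ray), 0 where there is no reading.
- calibration(name): a dict with "mtx" (3x3 intrinsics, pixels), "extrinsics" (4x4, takes a point from world to camera coordinates). Camera axes: x right, y up, looking along -z (the intrinsics and any distortion apply to the point x, -y, -z); pixel columns grow to the right and rows downward; lengths in m; the calibration is good to about 2 mm. A picture is of the moment at which its call begins: read the wrist's pose just before it. calibration takes no time and is no camera call; for the wrist camera it gives the pose at the moment of the call.
- close_job(): hands the job in; it is judged then, once.
The state is a dict: "t": time; "qpos": joint angles; "joint_vel": joint speeds; "joint_efforts": joint torques, N m; "eef_pos": TCP position; "eef_rot": TCP orientation; "wrist_force": force on the tool from outside, world axes, zero at the start; "moment": the same for the moment, N m; "width": finger opening in m; "gripper_force": force on a finger pad.
Only numpy, scipy, OpenCV 4.12 (cv2) and the standard library are available. Lean on these libraries where they do the work, as an engineer would, in place of code of your own. Each camera call takes 0.05 s, during which the arm holds its last target. There are 200 camera calls.

TASK

Open the white plastic mini cabinet: gently press down the ribbed thumb end of the rocker catch on its roof so that the hook end tips up, keeping it down until the sprung door has kicked clear of the hook, and let the catch drop back. Then swing the door wide open, at least square to the cabinet's front, without forcing it, and leave it standing open with everything else on the stand undisturbed.

Things in the scene. Friction and masses are not known exactly. Their poses are not given: they have to be found in the camera images.
- cabinet: White plastic mini cabinet, stuck to the stand: 150 mm deep (x), 180 wide (y), 200 high (z). Origin at the centre of its underside, z up; its -x side is the front, with the door. On the roof, held by foam tape, stands a white rocker catch: a see-saw bar 78 mm long and 16 to 26 wide lying along x at y = +25, pivot pin along y at x = -52.5, bracket 36 x 30 around the pin and no taller than the rib.
- under_rib (a point): Point on the top face of the cabinet's roof straight below the place to press: the rounded rib (20 mm long along y) across the thumb end, the rear end, of the catch, 30 mm behind its pivot. With the catch at rest the rib's top, its highest point, is 23 to 28 mm above this point: the thickness of tape varies by 5 mm from start to start and is not measured, so feel for it. Axes as the cabinet's.
- catch (a joint): Tip angle of the rocker catch, rad: 0 at rest, grows as the thumb end goes down and the hook end tips up; hard stop at 0.26 (rib 7.7 mm below its rest). A return spring pushes back at the rib with about 2 N at first, 8 N at the stop. The hook clears the door at 0.07 (thickest tape) to 0.22 (thinnest); let go too soon, it catches again. Pressed on against the stop, it is spoiled above 15 N.
- door (a joint): Opening angle of the door, rad: 0 shut, 1.57 square open, stop 1.95. The catch's hook hangs 2.5 to 7.5 mm over its front face, at cabinet y = 17 to 33. Still hooked, it may follow the tilting hook out to 0.1. Once clear, a damped spring plunger (cabinet y 0, 165 up) kicks it to about 0.42 in about 1 s; after that there is only slight hinge friction (0.2 N at the free edge). Over 15 N spoils it.
- door_edge (a point): Top of the door's free edge, mid-thickness, 174 mm from the hinge axis; it moves with the door. The door is a flat panel 172 mm wide, 184 high, 10 thick, its top 196 mm above the stand. Kicked out, its free edge stands about 70 mm off the cabinet's front, and fingers can go down from above between its inner face and the front, to swing it.
- hinge_top (a point): Point on the door's vertical hinge axis, level with the door's top edge (cabinet x = -80, y = -88, z = 196 mm), fixed on the cabinet; axes as the cabinet's. The door's mid-plane passes through this axis; seen from above, opening turns the door counter-clockwise, its direction from hinge to free edge going from the cabinet's +y towards its -x.
- holder: Bystander: round ceramic incense holder, 56 mm across, 18 high, loose on the rear right part of the cabinet's roof (near cabinet x = +35, y = -45); origin at the centre of its underside.
- dish: Bystander: round clear glass ashtray-style dish, 116 mm across, 30 high; origin at the centre of its underside.
- stopper: Bystander: steel bottle stopper standing on its head, 36 mm across, 70 high; origin at the centre of its underside.
- skin: Bystander: grey hard silicone game-controller skin, about 160 x 100 mm, 41 high; origin at its underside.
- remote: Bystander: black remote control, 165 x 44 mm, 18 high; origin at the centre of its underside.
- cone_jar: Bystander: glass jar of incense cones with a wooden lid, 62 mm across, 76 high; origin at the centre of its underside.

How it is judged:
On the way, in this order (a step that is already met when the one before it is completed fails the run):
1. the thumb end of the catch is pressed by the gripper and its hook end has tipped up (value of joint catch above 0.05 rad and contact force between the fingers and catch above 1 N), for 0.1 s.
2. the door has kicked out clear of the hook and the catch has dropped back (value of joint door above 0.2 rad and value of joint catch below 0.04 rad), for 0.2 s.
At the end, for the whole second after the job is handed in: The door stands open and still at 1.45 rad or more (square to the cabinet's front, within 7 degrees, or wider), and the catch is back at rest (tip angle under 0.04 rad) (value of joint door above 1.45 rad and velocity of joint door between -0.05 and 0.05 rad/s and value of joint catch below 0.04 rad); the robot touches nothing.
It fails at once if the catch is loaded with more than 15 N (contact force between anything else and catch above 15 N).
It fails at once if the door is forced with more than 15 N (contact force between any of the arm, the fingers and door above 15 N).
It fails at once if the incense holder on the roof is shifted by more than 15 mm or tipped (distance of holder from where it was at the start of the episode above 0.015 m or angle between holder's own z axis and vertical above 0.25 rad).
It fails at once if another bystander is shifted by more than 20 mm (distance of any of dish, stopper, skin, remote, cone_jar from where it was at the start of the episode above 0.02 m).
It also fails if it takes over 58 s, if anything falls off the work surface, if the arm or the gripper's body presses on something with over 40 N, if the wrist force passes 120 N, or if a joint passes its speed limit or range.

## Working session

There is one attempt and no reset: what is moved stays moved. The work goes in short steps, Python scripts to look and compute and a shell command to move; the robot and the scene stay as the last step left them, time stands still between calls to the robot, and variables do not carry over. Pictures are saved under pics/ and viewed, at most 10 in all, crops included, and the job is handed in when it is done.

```bash
mkdir -p pics; cat > h.py <<'E'
import numpy as np,cv2
from rig import manip,grab_frame,calibration,close_job
def cloud(name):
    c=calibration(name); p,d=grab_frame(name); K=np.array(c['mtx']);E=np.array(c['extrinsics'])
    v,u=np.mgrid[0:400,0:640]; 
    X=np.stack([(u-K[0,2])/K[0,0]*d,-(v-K[1,2])/K[1,1]*d,-d],-1)
    W=(X-E[:3,3])@E[:3,:3]
    W[d==0]=np.nan
    return p,d,W
def save(n,p): cv2.imwrite('pics/'+n+'.png',p[:,:,::-1])
E
python3 - <<'E'
from h import *
print(manip.observe())
for n in('scene','side'):
    p,d,W=cloud(n); save(n+'0',p); np.savez(n+'0.npz',p=p,W=W); print(calibration(n),(d>0).mean())
E
```

```text
{'t': 0.0, 'qpos': array([-1.1782012 ,  0.52200919, -0.0363154 ,  1.59995519,  0.02118408,
        1.02105632, -0.11279673]), 'joint_vel': array([ 1.66296053e-04, -8.01070030e-04, -6.07353200e-05, -6.95113481e-04,
       -3.12182668e-04, -6.44209034e-04,  8.30943587e-04]), 'joint_efforts': array([ 6.77204844e-04, -9.27104974e+01,  1.98045239e+00, -3.69926727e+01,
        1.79423840e-02,  8.29517405e-03,  4.94807352e-05]), 'eef_pos': array([0.27893669, 0.55898633, 0.24474776]), 'eef_rot': array([-7.20486494e-01, -3.05767730e+00,  1.61572467e-03]), 'wrist_force': array([0.6072106 , 0.54044809, 0.86032763]), 'moment': array([ 0.00553826,  0.03892042, -0.00692221]), 'gripper_force': 0.0, 'width': 0.08555111164307258}
{'mtx': array([[442.22922493,   0.        , 314.67417274],
       [  0.        , 442.22922493, 198.94999338],
       [  0.        ,   0.        ,   1.        ]]), 'extrinsics': array([[ 0.58188768,  0.81323454,  0.00750422, -0.3183017 ],
       [-0.64513413,  0.45595044,  0.61311594,  0.30269607],
       [ 0.49518551, -0.36160584,  0.7899573 , -1.61718061],
       [ 0.        ,  0.        ,  0.        ,  1.        ]])} 0.996046875
{'mtx': array([[476.2562495 ,   0.        , 322.7075489 ],
       [  0.        , 476.2562495 , 204.39312071],
       [  0.        ,   0.        ,   1.        ]]), 'extrinsics': array([[-0.94154696, -0.33612961, -0.02249908,  0.52941912],
       [ 0.20446532, -0.62326037,  0.75481153, -0.24191759],
       [-0.26773729,  0.70609022,  0.65555576, -1.21201409],
       [ 0.        ,  0.        ,  0.        ,  1.        ]])} 0.9960546875
```

View pics/scene0.png

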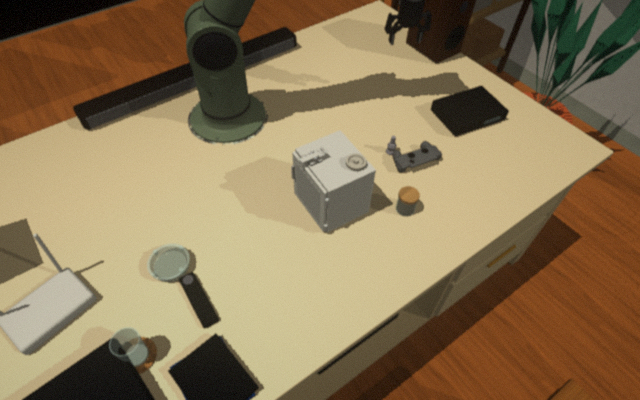

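View pics/side0.png

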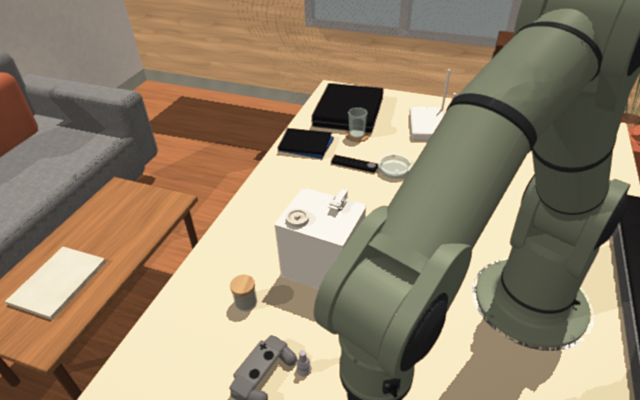

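The scene view shows the cabinet with its roof near (335,150), the catch at about (315,157) and the holder at (355,161). The door is the left face. The remote and dish lie far left, the jar and skin right and behind. Next I fit the roof.

```bash
cat > roof.py <<'E'
from h import *
for n,(u0,u1,v0,v1) in {'scene':(280,390,125,235),'side':(265,370,180,260)}.items():
    f=np.load(n+'0.npz');W=f['W'][v0:v1,u0:u1].reshape(-1,3)
    z=W[:,2]; print(n,np.histogram(z,bins=np.arange(.17,.25,.005)))
    T=W[(z>.192)&(z<.207)][:,:2]
    print(len(T),T.min(0),T.max(0),cv2.minAreaRect((T*1000).astype(np.float32)))
    H=W[(z>.209)&(z<.25)]
    # clusters
    import scipy.cluster.hierarchy as hc
    l=hc.fcluster(hc.linkage(H,'single'),.008,'distance')
    for k in set(l):
        P=H[l==k]
        if len(P)>5: print(k,len(P),P.mean(0).round(4),P[:,2].max(),cv2.minAreaRect((P[:,:2]*1000).astype(np.float32)))
E
python3 roof.py
```

```text
scene (array([ 102,  101,   94,   91,  112,  762, 1554,  142,  163,   96,  150,
         36,    0,    0,    0]), array([0.17 , 0.175, 0.18 , 0.185, 0.19 , 0.195, 0.2  , 0.205, 0.21 ,
       0.215, 0.22 , 0.225, 0.23 , 0.235, 0.24 , 0.245]))
2457 [ 0.44072747 -0.02356702] [0.63405919 0.15343089] ((537.23974609375, 62.579673767089844), (168.86288452148438, 184.96827697753906), 85.07703399658203)
1 255 [0.5864 0.1061 0.2135] 0.22290722215240075 ((585.7437133789062, 106.14131164550781), (51.89179992675781, 57.437416076660156), 51.610107421875)
2 225 [0.5104 0.0202 0.2217] 0.2284528233359302 ((509.07025146484375, 19.841691970825195), (79.54579162597656, 31.218767166137695), 89.81922149658203)
side (array([ 109,  100,  119,  125,  157, 1271, 1432,  139,  162,  103,  154,
         15,    0,    0,    0]), array([0.17 , 0.175, 0.18 , 0.185, 0.19 , 0.195, 0.2  , 0.205, 0.21 ,
       0.215, 0.22 , 0.225, 0.23 , 0.235, 0.24 , 0.245]))
2849 [ 0.44161812 -0.01930306] [0.63402584 0.15706572] ((537.4356689453125, 67.21060943603516), (167.90927124023438, 181.29209899902344), 85.08306121826172)
1 211 [0.5075 0.0279 0.2215] 0.2299281879060394 ((508.4324645996094, 21.270627975463867), (80.5751953125, 28.672359466552734), 89.07085418701172)
2 254 [0.585  0.1091 0.2134] 0.22037407449581062 ((584.8019409179688, 108.0696792602539), (54.14741516113281, 53.54282760620117), 16.21367645263672)
```

```bash
python3 -m inch '{"linear":[[0.0,0,0.3],[0.1,-0.2,0.5],[0.2,-0.4,0.65],[0.3,-0.65,0.7],[0.38,-0.84,0.7]],"dr":[[0,0,-0.02],[0,0,-0.06],[0,0,-0.1],[0,0,-0.15],[0,0,-0.19]]}' 0 20
python3 -m inch '{"linear":[[0.1,-0.21,0],[0.2,-0.42,0],[0.3,-0.63,0],[0.39,-0.84,0]],"dr":[[0,0,-0.05],[0,0,-0.1],[0,0,-0.15],[0,0,-0.19]]}'
python3 -m inch '{"linear":[[0.1,-0.21,0],[0.2,-0.42,0],[0.3,-0.63,0],[0.39,-0.84,0]],"dr":[[0,0,-0.05],[0,0,-0.1],[0,0,-0.15],[0,0,-0.19]]}'
python3 - <<'E'
from h import *
f=np.load('scene0.npz');W=f['W']
for n,u,v in[('dish',170,264),('remote',200,300),('jar',408,197),('skin',415,155),('box',60,310)]: print(n,W[v,u].round(3))
o=manip.observe();print(o['eef_pos'],o['eef_rot'],o['width'],o['qpos'])
p,d,W=cloud('wrist');save('w1',p);np.savez('wrist0.npz',p=p,W=W)
E
```

```text
t: 0.6
eef_pos: [0.3371, 0.4314, 0.3515]
eef_rot: [1.173, 2.914, 0.002]
wrist_force: [0.6, -0.0, -0.6]
width: 0.0121
gripper_force: 0.0
t: 1.0
eef_pos: [0.3949, 0.3058, 0.3502]
eef_rot: [-1.592, -2.708, 0.0]
wrist_force: [0.6, 0.5, 0.2]
width: 0.0001
gripper_force: 0.0
t: 1.4
eef_pos: [0.4534, 0.1798, 0.3502]
eef_rot: [-1.977, -2.441, 0.0]
wrist_force: [0.2, -0.4, 0.6]
width: -0.0002
gripper_force: 0.0
dish [ 0.458 -0.429  0.013]
remote [ 0.607 -0.41   0.021]
jar [0.694 0.231 0.074]
skin [0.563 0.392 0.041]
box [ 0.438 -0.71   0.039]
[0.45339706 0.17980913 0.35020143] [-1.97708761e+00 -2.44131651e+00  2.85951269e-04] -0.00016768971349973998 [-0.75575977  0.1968339   0.30581631  1.82037782 -0.06504353  1.13431936
 -0.21858931]
```

View pics/w1.png

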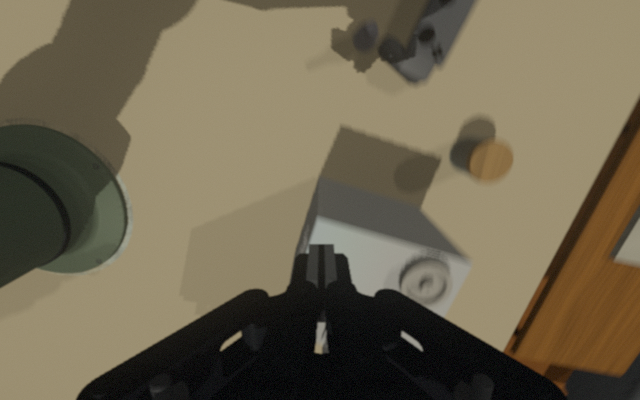

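The wrist view is partly blocked by the fingers, with the roof at about (380,265) and the holder at (425,282). I'll move ahead of the catch and look back.

```bash
python3 -m inch '{"linear":[[0.1,-0.3,0],[0.2,-0.6,0],[0.3,-0.8,0],[0.38,-1,0]],"dr":[[0,0,-0.05],[0,0,-0.1],[0,0,-0.15],[0,0,-0.19]]}'
python3 -m inch '{"linear":[[0,-0.25,0],[0,-0.5,0],[0,-0.5,0],[0,-0.5,0]],"dr":[[0,0,0],[0,0,0],[0,0,0],[0,0,0]]}'
python3 - <<'E'
from h import *
p,d,W=cloud('wrist');save('w2',p);np.savez('wrist0.npz',p=p,W=W)
E
```

```text
t: 1.85
eef_pos: [0.5105, 0.0296, 0.3503]
eef_rot: [2.319, 2.12, -0.0]
wrist_force: [0.8, -0.3, 0.7]
width: 0.0
gripper_force: 0.0
t: 2.25
eef_pos: [0.5099, -0.0443, 0.3501]
eef_rot: [-2.316, -2.122, 0.0]
wrist_force: [-0.1, 1.3, -0.1]
width: 0.0001
gripper_force: 0.0
```

View pics/w2.png

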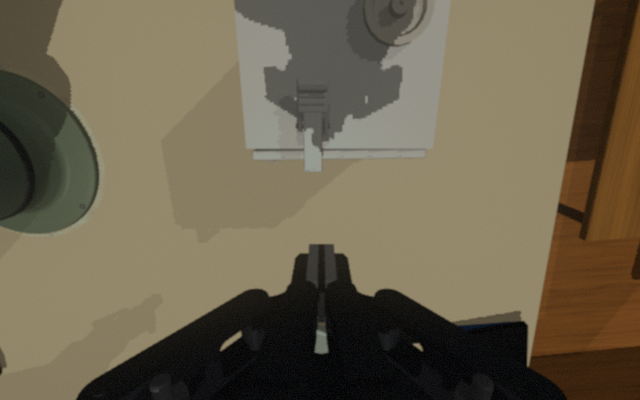

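The catch runs up column ~313 from the hook at (313,168) to the rib at about (313,85). The door's top edge runs from (253,155) to (426,152).

```bash
python3 - <<'E'
from h import *
W=np.load('wrist0.npz')['W']
for v in range(70,174,3): print(v,(W[v,308:319:5]*1000).round(1).tolist())
for u,v in[(249,147),(433,146),(243,60),(440,60),(256,155),(423,152)]: print(u,v,(W[v-1:v+2,u-1:u+2].reshape(-1,3).mean(0)*1000).round(1))
E
```

```text
70 [[509.1, 68.1, 201.4], [513.6, 67.6, 201.9], [518.0, 67.2, 202.5]]
73 [[508.9, 65.5, 203.1], [513.3, 65.3, 201.3], [517.8, 65.0, 200.4]]
76 [[508.6, 63.2, 201.3], [513.1, 62.8, 201.8], [517.6, 62.4, 201.6]]
79 [[509.1, 58.9, 222.5], [513.3, 58.5, 223.1], [517.4, 58.1, 223.3]]
82 [[508.9, 56.5, 223.9], [513.1, 56.1, 224.3], [517.2, 55.8, 223.6]]
85 [[508.8, 54.1, 225.6], [512.9, 53.7, 226.2], [517.0, 53.3, 226.4]]
88 [[508.6, 51.7, 228.0], [512.7, 51.3, 228.1], [516.8, 51.0, 227.3]]
91 [[508.4, 49.4, 227.6], [512.5, 49.0, 228.6], [516.6, 48.6, 228.5]]
94 [[508.0, 47.3, 223.8], [512.2, 46.9, 223.2], [516.3, 46.6, 223.2]]
97 [[507.8, 44.9, 224.8], [512.0, 44.5, 224.4], [516.1, 44.2, 224.2]]
100 [[507.5, 42.6, 223.1], [511.7, 42.2, 222.5], [515.9, 41.8, 224.8]]
103 [[507.3, 40.2, 223.8], [511.5, 39.8, 224.2], [515.7, 39.4, 223.6]]
106 [[507.0, 37.8, 223.8], [511.3, 37.4, 224.5], [515.5, 37.0, 224.4]]
109 [[506.7, 35.4, 222.4], [511.0, 35.0, 224.2], [515.3, 34.6, 223.4]]
112 [[506.5, 32.9, 223.7], [510.7, 32.5, 221.9], [515.0, 32.2, 223.2]]
115 [[506.3, 30.5, 224.0], [510.5, 30.1, 222.
[... 835 characters left out ...]
, 224.1], [512.0, -0.8, 223.6]]
154 [[503.0, -2.6, 224.7], [507.4, -3.1, 223.8], [511.8, -3.5, 223.5]]
157 [[502.6, -5.4, 223.6], [507.1, -5.7, 224.1], [511.5, -6.2, 223.3]]
160 [[502.4, -7.9, 224.8], [506.8, -8.5, 223.3], [511.3, -8.9, 223.2]]
163 [[502.0, -10.9, 223.0], [506.6, -11.1, 223.9], [511.0, -11.8, 222.6]]
166 [[501.8, -13.4, 224.1], [506.3, -14.1, 222.8], [510.8, -14.2, 223.9]]
169 [[501.5, -16.3, 223.2], [506.0, -16.6, 223.7], [510.5, -17.3, 222.6]]
172 [[486.7, -66.8, 2.4], [495.0, -67.9, 1.0], [503.5, -68.6, 1.3]]
249 147 [445.7   5.6 201.5]
433 146 [647.2 -19.8 134.7]
243 60 [453.1  81.  201.8]
440 60 [625.6  65.9 201.6]
256 155 [450.2  -3.2 197.3]
423 152 [614.  -14.6 197.6]
```

```bash
python3 -m inch '{"linear":[[0,0.2,-0.1],[0.015,0.4,-0.3],[0.015,0.6,-0.5],[0.015,0.66,-0.6],[0.015,0.66,-0.65],[0.015,0.66,-0.65],[0.015,0.66,-0.65]],"dr":[[0,0,0],[0,0,0],[0,0,0],[0,0,0],[0,0,0],[0,0,0],[0,0,0]]}'
python3 -m inch '{"linear":[[0,0,-0.02],[0,0,-0.04],[0,0,-0.04],[0,0,-0.04]],"dr":[[0,0,0],[0,0,0],[0,0,0],[0,0,0]]}'
python3 - <<'E'
from h import *
o=manip.observe();print(o['eef_pos'],o['wrist_force'])
E
```

```text
t: 3.0
eef_pos: [0.5126, 0.0547, 0.2536]
eef_rot: [2.315, 2.123, 0.001]
wrist_force: [0.3, -0.0, 0.6]
width: -0.0
gripper_force: 0.0
t: 3.4
eef_pos: [0.5123, 0.0551, 0.2469]
eef_rot: [-2.315, -2.124, -0.0]
wrist_force: [-0.0, 0.2, -0.9]
width: 0.0005
gripper_force: 0.0
[0.51232774 0.05508277 0.24688436] [-0.04084103  0.20319163 -0.92101746]
```

Tip at about 0.233. Now 1 mm feeling steps.

```bash
f() { grep -E 'eef_pos|wrist_force' | tr '\n' ' '; echo; }
python3 -m inch '{"linear":[[0,0,-0.01],[0,0,-0.02],[0,0,-0.02]],"dr":[[0,0,0],[0,0,0],[0,0,0]]}' | f
python3 -m inch '{"linear":[[0,0,-0.003],[0,0,-0.007],[0,0,-0.007]],"dr":[[0,0,0],[0,0,0],[0,0,0]]}' | f
python3 -m inch '{"linear":[[0,0,-0.003],[0,0,-0.007],[0,0,-0.007]],"dr":[[0,0,0],[0,0,0],[0,0,0]]}' | f
python3 -m inch '{"linear":[[0,0,-0.003],[0,0,-0.007],[0,0,-0.007]],"dr":[[0,0,0],[0,0,0],[0,0,0]]}' | f
python3 -m inch '{"linear":[[0,0,-0.003],[0,0,-0.007],[0,0,-0.007]],"dr":[[0,0,0],[0,0,0],[0,0,0]]}' | f
```

```text
eef_pos: [0.5122, 0.0552, 0.2436] wrist_force: [-0.5, -0.1, 0.5] 
eef_pos: [0.5123, 0.0552, 0.2427] wrist_force: [0.1, -0.7, -0.7] 
eef_pos: [0.5123, 0.0553, 0.2416] wrist_force: [0.8, 1.1, -0.4] 
eef_pos: [0.5124, 0.0553, 0.2407] wrist_force: [-1.3, 0.9, 2.4] 
eef_pos: [0.5124, 0.0554, 0.2396] wrist_force: [0.1, 0.7, 2.7]
```

```bash
f() { grep -E 'eef_pos|wrist_force' | tr '\n' ' '; echo; }
python3 -m inch '{"linear":[[0,0,-0.003],[0,0,-0.007],[0,0,-0.007]],"dr":[[0,0,0],[0,0,0],[0,0,0]]}' | f
python3 -m inch '{"linear":[[0,0,-0.003],[0,0,-0.007],[0,0,-0.007]],"dr":[[0,0,0],[0,0,0],[0,0,0]]}' | f
python3 -m inch '{"linear":[[0,0,-0.003],[0,0,-0.007],[0,0,-0.007],[0,0,-0.007],[0,0,-0.007],[0,0,-0.007],[0,0,-0.007],[0,0,-0.007]],"dr":[[0,0,0],[0,0,0],[0,0,0],[0,0,0],[0,0,0],[0,0,0],[0,0,0],[0,0,0]]}' | f
python3 -m inch '{"linear":[[0,0,0],[0,0,0],[0,0,0],[0,0,0]],"dr":[[0,0,0],[0,0,0],[0,0,0],[0,0,0]]}' | f
python3 - <<'E'
from h import *
p,d,W=cloud('scene');save('s3',cv2.resize(p[110:250,240:420],None,fx=3,fy=3));np.savez('scene3.npz',p=p,W=W)
E
```

```text
eef_pos: [0.5124, 0.0554, 0.2385] wrist_force: [-0.3, 2.5, 3.8] 
eef_pos: [0.5124, 0.0554, 0.2375] wrist_force: [0.3, 4.7, 4.4] 
eef_pos: [0.5124, 0.0555, 0.2365] wrist_force: [0.3, 4.0, 5.3] 
eef_pos: [0.5124, 0.0555, 0.2365] wrist_force: [0.6, 3.7, 5.8]
```

View pics/s3.png

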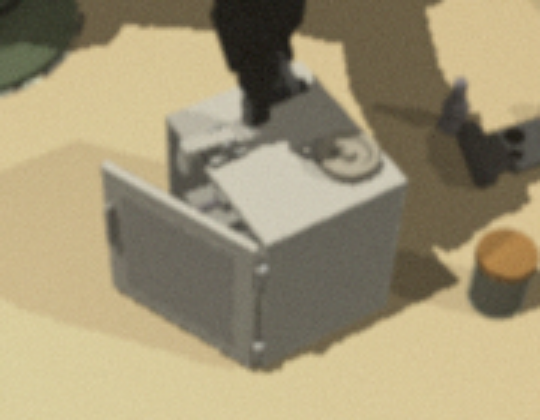

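The door has kicked out, with its free edge at about (105,165) in the crop. Lift and measure it.

```bash
python3 -m inch '{"linear":[[0,0,0.03],[0,0,0.15],[0,0,0.4],[0,0,0.65],[0,0,0.65],[0,0,0.65]],"dr":[[0,0,0],[0,0,0],[0,0,0],[0,0,0],[0,0,0],[0,0,0]]}'
python3 - <<'E'
from h import *
p,d,W=cloud('scene')
P=W[150:240,265:335].reshape(-1,3)
z=P[:,2]
T=P[(z>.188)&(z<.2)]
# roof side front line: keep points ahead of the front
c=np.array([np.cos(np.radians(85.3)),np.sin(np.radians(85.3))]);o=np.array([.5377,.070])
a=(T[:,:2]-o)@c; b=(T[:,:2]-o)@np.array([-c[1],c[0]])
k=a<-.088
vx=cv2.fitLine((T[k][:,:2]*1000).astype(np.float32),cv2.DIST_HUBER,0,.01,.01).ravel()
print(vx,k.sum(),np.degrees(np.arctan2(vx[1],vx[0])))
i=np.argmin(a);print('edge',T[i],a[i],b[i]); 
pp=T[k];j=np.argsort(pp[:,0]);print(pp[j][::12].round(4))
E
```

```text
t: 7.35
eef_pos: [0.5122, 0.0549, 0.3342]
eef_rot: [2.315, 2.123, 0.001]
wrist_force: [0.1, 0.5, -1.3]
width: 0.0
gripper_force: 0.0
[ 9.4892526e-01  3.1550092e-01  5.3282495e+02 -4.8875961e+01] 247 18.391056
edge [ 0.46187854 -0.07783334  0.18846359] -0.15354892823193247 0.06345325442426704
[[ 0.4539 -0.0757  0.1921]
 [ 0.4628 -0.0747  0.1954]
 [ 0.4695 -0.0696  0.1902]
 [ 0.4787 -0.059   0.1958]
 [ 0.4854 -0.0664  0.1985]
 [ 0.4923 -0.058   0.1994]
 [ 0.499  -0.0498  0.1921]
 [ 0.5067 -0.0187  0.1994]
 [ 0.5118 -0.019   0.1962]
 [ 0.5182 -0.0562  0.1897]
 [ 0.5251 -0.0509  0.1968]
 [ 0.5333 -0.0501  0.1918]
 [ 0.5398 -0.0481  0.1925]
 [ 0.5459 -0.0425  0.1947]
 [ 0.5548 -0.0421  0.1989]
 [ 0.5606 -0.043   0.1886]
 [ 0.5691 -0.0296  0.1918]
 [ 0.5761 -0.0377  0.1919]
 [ 0.5847 -0.031   0.1999]
 [ 0.5932 -0.0306  0.1999]
 [ 0.6018 -0.027   0.1935]]
```

```bash
python3 -m inch '{"linear":[[-0.1,-0.2,0],[-0.2,-0.4,0],[-0.295,-0.593,0],[-0.295,-0.593,-0.1],[-0.295,-0.593,-0.3],[-0.295,-0.593,-0.4],[-0.295,-0.593,-0.4]],"dr":[[0,0,0],[0,0,0],[0,0,0],[0,0,0],[0,0,0],[0,0,0],[0,0,0]]}'
python3 -m inch '{"linear":[[0,0,-0.1],[0,0,-0.2],[0,0,-0.25],[0,0,-0.25]],"dr":[[0,0,0],[0,0,0],[0,0,0],[0,0,0]]}'
python3 -m inch '{"linear":[[0,0,-0.07],[0,0,-0.14],[0,0,-0.21],[0,0,-0.26],[0,0,-0.295],[0,0,-0.295]],"dr":[[0,0,0],[0,0,0],[0,0,0],[0,0,0],[0,0,0],[0,0,0]]}'
python3 - <<'E'
from h import *
p,d,W=cloud('scene');save('s4',cv2.resize(p[110:250,240:420],None,fx=3,fy=3))
E
```

```text
t: 8.1
eef_pos: [0.4665, -0.0339, 0.2716]
eef_rot: [-2.313, -2.122, 0.007]
wrist_force: [-0.7, -0.5, 0.5]
width: 0.0001
gripper_force: 0.0
t: 8.5
eef_pos: [0.4677, -0.0338, 0.236]
eef_rot: [-2.314, -2.123, 0.002]
wrist_force: [-0.1, -0.2, -0.3]
width: 0.0004
gripper_force: 0.0
t: 9.1
eef_pos: [0.4678, -0.0338, 0.1915]
eef_rot: [-2.314, -2.124, 0.001]
wrist_force: [0.8, 0.0, 0.2]
width: -0.0004
gripper_force: 0.0
```

View pics/s4.png

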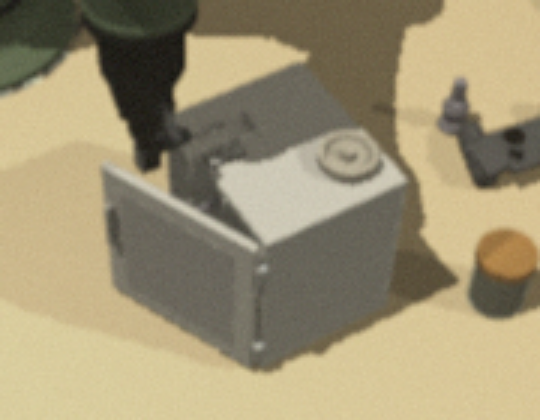

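The fingers hang free between the door and the front, at about (150,160) in the crop. Compute the arc.

```bash
python3 - <<'E'
from h import *
p0=manip.observe()['eef_pos'][:2]; H=np.array([.618,-.016])
for th in list(np.arange(.40,1.76,.075)):
    a=np.radians(175.3)+th; e=np.array([np.cos(a),np.sin(a)]); n=np.array([e[1],-e[0]])
    h=.011*abs(np.cos(th))+.014*abs(np.sin(th)); r=np.interp(th,[.4,1.7],[.145,.13])
    print(round(th,3),((H+r*e+n*(.005+h)-p0)/.15).round(3))
E
```

```text
0.4 [ 0.039 -0.053]
0.475 [ 0.059 -0.119]
0.55 [ 0.083 -0.183]
0.625 [ 0.111 -0.246]
0.7 [ 0.145 -0.306]
0.775 [ 0.182 -0.364]
0.85 [ 0.224 -0.42 ]
0.925 [ 0.271 -0.472]
1.0 [ 0.321 -0.521]
1.075 [ 0.375 -0.566]
1.15 [ 0.432 -0.606]
1.225 [ 0.493 -0.643]
1.3 [ 0.556 -0.674]
1.375 [ 0.622 -0.701]
1.45 [ 0.69  -0.722]
1.525 [ 0.759 -0.738]
1.6 [ 0.825 -0.748]
1.675 [ 0.886 -0.753]
1.75 [ 0.947 -0.757]
```

```bash
python3 -m inch '{"linear":[[0.01,-0.015,0],[0.02,-0.03,0],[0.03,-0.045,0],[0.037,-0.06,0],[0.045,-0.08,0],[0.052,-0.1,0],[0.06,-0.12,0],[0.071,-0.15,0]],"dr":[[0,0,0],[0,0,0],[0,0,0],[0,0,0],[0,0,0],[0,0,0],[0,0,0],[0,0,0]]}'
python3 -m inch '{"linear":[[0.012,-0.033,0],[0.026,-0.065,0],[0.04,-0.096,0],[0.057,-0.126,0],[0.074,-0.156,0],[0.092,-0.185,0],[0.111,-0.214,0]],"dr":[[0,0,0],[0,0,0],[0,0,0],[0,0,0],[0,0,0],[0,0,0],[0,0,0]]}'
python3 - <<'E'
from h import *
o=manip.observe();print(o['eef_pos'],o['wrist_force'])
p,d,W=cloud('scene');save('s5',cv2.resize(p[110:270,220:420],None,fx=3,fy=3))
E
```

```text
t: 9.95
eef_pos: [0.4788, -0.0564, 0.1922]
eef_rot: [-2.314, -2.124, 0.0]
wrist_force: [0.1, 0.1, -0.0]
width: -0.0004
gripper_force: 0.1
t: 10.65
eef_pos: [0.4956, -0.0887, 0.1922]
eef_rot: [2.315, 2.124, 0.0]
wrist_force: [0.2, 0.6, 0.3]
width: 0.0005
gripper_force: 0.1
[ 0.49560502 -0.08867982  0.19218357] [0.19984956 0.57674796 0.33248651]
```

View pics/s5.png

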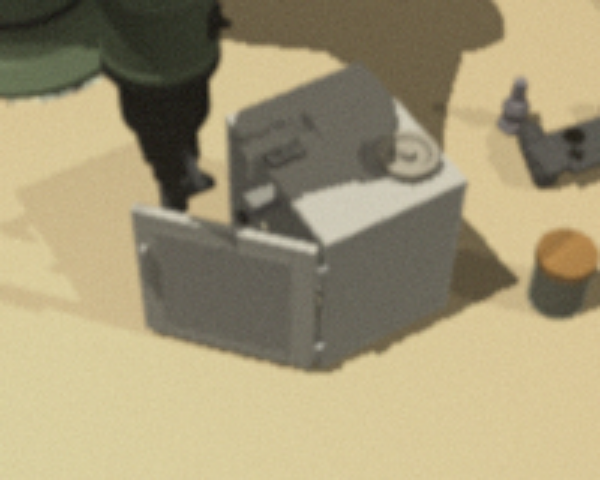

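The door follows the fingers; the free edge is now at about (140,210). Continue the arc.

```bash
python3 -m inch '{"linear":[[0.021,-0.028,0],[0.042,-0.056,0],[0.065,-0.082,0],[0.089,-0.108,0],[0.114,-0.133,0],[0.139,-0.157,0],[0.166,-0.18,0],[0.193,-0.202,0]],"dr":[[0,0,0],[0,0,0],[0,0,0],[0,0,0],[0,0,0],[0,0,0],[0,0,0],[0,0,0]]}'
python3 -m inch '{"linear":[[0.028,-0.02,0],[0.057,-0.04,0],[0.087,-0.06,0],[0.118,-0.077,0],[0.149,-0.094,0],[0.181,-0.108,0],[0.214,-0.122,0],[0.247,-0.135,0]],"dr":[[0,0,0],[0,0,0],[0,0,0],[0,0,0],[0,0,0],[0,0,0],[0,0,0],[0,0,0]]}'
python3 -m inch '{"linear":[[0.034,-0.011,0],[0.068,-0.021,0],[0.102,-0.029,0],[0.137,-0.037,0],[0.17,-0.042,0],[0.203,-0.047,0],[0.234,-0.05,0],[0.264,-0.052,0]],"dr":[[0,0,0],[0,0,0],[0,0,0],[0,0,0],[0,0,0],[0,0,0],[0,0,0],[0,0,0]]}'
python3 -m inch '{"linear":[[0.02,0,0],[0.035,0,0],[0.045,0,0],[0.05,0,0],[0.05,0,0],[0.05,0,0]],"dr":[[0,0,0],[0,0,0],[0,0,0],[0,0,0],[0,0,0],[0,0,0]]}'
```

```text
t: 11.5
eef_pos: [0.5246, -0.1189, 0.1922]
eef_rot: [-2.315, -2.124, 0.0]
wrist_force: [0.2, 1.4, 0.5]
width: 0.0001
gripper_force: 0.1
t: 12.3
eef_pos: [0.5618, -0.139, 0.1922]
eef_rot: [-2.315, -2.124, 0.0]
wrist_force: [-0.2, 0.0, 0.3]
width: 0.0
gripper_force: 0.1
t: 13.1
eef_pos: [0.6013, -0.1467, 0.1922]
eef_rot: [-2.315, -2.124, 0.0]
wrist_force: [-0.7, 0.1, 0.4]
width: 0.0002
gripper_force: 0.1
t: 13.7
eef_pos: [0.6084, -0.1467, 0.1922]
eef_rot: [2.315, 2.124, 0.0]
wrist_force: [0.2, 0.4, 0.6]
width: 0.0
gripper_force: 0.0
```

Back off (−x), lift, and check.

```bash
python3 -m inch '{"linear":[[-0.05,0,0],[-0.12,0,0],[-0.2,0,0],[-0.2,0,0.2],[-0.2,0,0.5],[-0.2,0,0.8],[-0.2,0,0.8],[-0.2,0,0.8]],"dr":[[0,0,0],[0,0,0],[0,0,0],[0,0,0],[0,0,0],[0,0,0],[0,0,0],[0,0,0]]}'
python3 - <<'E'
from h import *
p,d,W=cloud('scene');save('s6',cv2.resize(p[100:280,220:450],None,fx=3,fy=3))
P=W[150:280,240:380].reshape(-1,3)
T=P[(P[:,2]>.185)&(P[:,2]<.2)&(P[:,1]<-.04)&(P[:,0]>.55)]
print(len(T),T[np.argmin(T[:,1])],cv2.fitLine((T[:,:2]*1000).astype(np.float32),cv2.DIST_HUBER,0,.01,.01).ravel())
for w in('scene','side'):
    Q=(p,d,W)[2] if w=='scene' else cloud('side')[2]
    Q=Q.reshape(-1,3)
    R=Q[(abs(Q[:,0]-.5125)<.009)&(abs(Q[:,1]-.0505)<.003)&(Q[:,2]>.21)&(Q[:,2]<.24)];print(w,len(R),R[:,2].max() if len(R) else 0)
E
```

```text
t: 14.5
eef_pos: [0.5779, -0.1467, 0.3129]
eef_rot: [2.314, 2.124, 0.002]
wrist_force: [0.2, -0.8, -0.9]
width: -0.0001
gripper_force: 0.0
310 [ 0.62972388 -0.18989487  0.18967059] [ 7.6613098e-02 -9.9706089e-01  6.2916016e+02 -1.1770378e+02]
scene 12 0.23073983279637844
side 12 0.22801271892502833
```

View pics/s6.png

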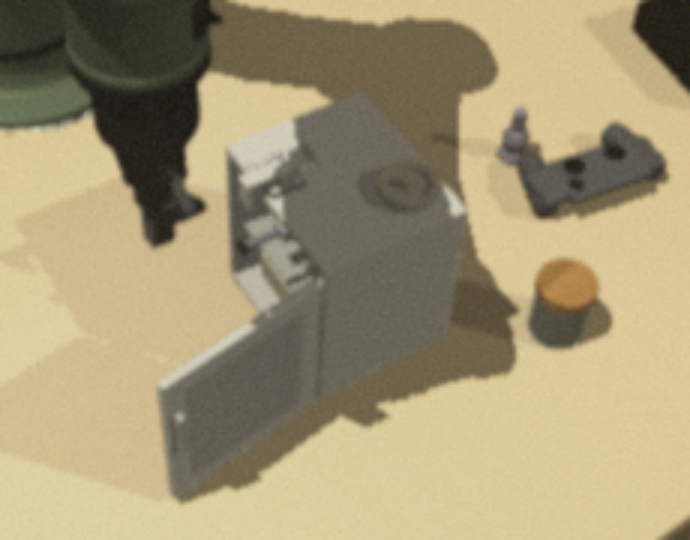

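The door stands at about 1.73 rad, with its free edge at (165,390) in the crop. The catch rib is back at rest height and the bystanders look undisturbed. Settle, then hand in.

```bash
python3 -m inch '{"linear":[[0,0,0.1],[0,0,0.1],[0,0,0.1],[0,0,0.1],[0,0,0.1],[0,0,0.1],[0,0,0.1],[0,0,0.1]],"dr":[[0,0,0],[0,0,0],[0,0,0],[0,0,0],[0,0,0],[0,0,0],[0,0,0],[0,0,0]]}' >/dev/null
python3 -c "
from rig import close_job
print(close_job())"
```

```text
the job is handed in; nothing more can be done
None
```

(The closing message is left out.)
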